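# Hitch the hook link onto the sprung test head

## Task

Pick up the loose steel hook link by its grip tab and push its downward mouth onto the pin of the sprung test head against its sprung pad, until the safety latch has snapped shut behind the pin. Then pull the link up so that the latch lifts the head some 3 mm on its springs, to prove that it holds, and set it back down, seated on the pin with its tail on the rest, and let go. Never force the head more than 9 mm up or down from its rest height, and leave the objects around undisturbed.

Things in the scene. Friction and masses are not known exactly. Their poses are not given: they have to be found in the camera images.
- link_grip (a point): Centre of the upright grip tab (26 x, 14 y, 36 mm high) on top of the loose steel hook link (about 0.28 kg, 106 mm long, 88 mm high). Grip it across y. Link axes: z up, x from hook head to tail, y across. The link starts standing on the bench; this point is then 70 mm up. Tab top is 18 mm above this point; 18 mm below it begins the hook head, 44 (x) x 18 mm (y).
- link_seat (a point): Where the pin's centre lies once hitched: 46.5 mm straight below link_grip, 23.5 mm above the link's underside; same axes. The mouth is a slot 15 mm wide in x, open downwards, its lips flared to about 30 mm in the lowest 10 mm. At its top, 6 mm above this point, a sprung pad yields up to 6.5 mm, stiffly: the pin must press it some 3 to 5 mm (roughly 9 to 13 N) before the latch can flip; it then eases back.
- link_tail (a point): Middle of the underside of the link's tail foot (20 x 40 mm), 76 mm along the link's x from the head's centre line, level with the lower ends of the lips.
- latch (a joint): Safety latch, a sprung finger 11 mm long pivoted on the mouth's tail side 9.5 mm below link_seat: 0 = shut across the mouth, up to 1.5 rad as the entering pin swings it inwards. It snaps shut behind the pin only when that has pressed the sprung pad nearly home. It never opens outwards: if the link is then raised, it moves 1 to 2 mm free and the latch takes the pin from below.
- pin (a point): Middle of the free part of the test head's level stub pin, 12 mm diameter, about 89 mm above the bench. Axes: z up, y along the pin, x to the tail rest. The 18 mm thick hook goes between an upright (16 mm away on +y, top 10 mm above this point) and an end collar (18 mm diameter, 16 mm away on -y). The link is fitted with its x along this x. The stand, 160 x 96 mm, is fixed.
- rest (a point): Middle of the top of the head's tail rest, a black block 26 x 50 mm: 76 mm from the pin along its x and 31 mm below the pin's centre; it moves with the head. The hitched link's tail foot lies on it, so that the link leans back by about 6 degrees. The head's plate is 45 mm below the pin's centre.
- head (a joint): Height of the sprung head (pin and tail rest) in m: 0 at rest unloaded, plus = up, stops at -14 and +14 mm. It yields stiffly both ways (9 mm takes about 18 N), so the pin sinks by some millimetres while the hook is pushed on.
- check_weight: Bystander: brass knobbed check weight, 38 mm diameter, 28 mm high; origin at the centre of its underside. Leave alone.
- magnifier: Bystander: black loupe, 39 mm diameter, 32 mm high; origin at the centre of its underside. Leave alone.
- v_block: Bystander: black V anvil, 41 mm diameter, 47 mm high; origin at the centre of its underside. Leave alone.
Things that resemble listed ones, but are neither listed nor needed, are in the scene too. Of the things shaped like the part that bears link_grip, the bare steel one is meant.

How it is judged:
By the outcome, as a careful person would: the job done as asked, in the order asked, and still so for the second after the job is handed in, with the robot touching nothing.
It also fails if it takes over 51 s, if anything falls off the work surface, if the arm or the gripper's body presses on something with over 40 N, if the wrist force passes 120 N, or if a joint passes its speed limit or range.

## Robot

A 7-joint arm with a two-finger parallel gripper is mounted at the origin on a cart in front of the work surface, level with it; the furniture and walls round the work are solid. World frame = base frame: x ahead of the robot, y to its left, z up, the work surface at z = 0. Lengths are in m, angles in rad, forces in N, time in s.
With the tool pointing down it reaches from about 0.425 to 0.925 m from the base axis. Payload 6.8 kg.
Tool frame: the origin (TCP) lies at the very end of the fingers, on their centre line; the grasp point (between the pads) lies r.grip_depth behind it (r.grip_depth is the distance from the TCP to the grasp point, in m); z points along the fingers, x is the direction in which the jaws open and shut, and the axes are right-handed (so a half turn about z gives the same grasp; the last joint's range is limited). The gripper opens to 85 mm and grips with 20 to 120 N. Pads are 22 mm wide; open, the fingers measure 114 mm over their backs; the gripper's body (76 mm by 85 mm) begins 54 mm behind the grasp point. The pads swing forward as they close: fully open they stand 13 mm farther back than shut.
Start: joints at [-1.254, 0.477, 0.022, 1.555, -0.011, 1.109, -0.083], TCP at [0.278, 0.615, 0.231] pointing down, gripper open.
Joint ranges: [-2.96, 2.96], [-0.34, 2.1], [-1.41, 1.46], [0.24, 2.44], [-1.37, 4.51], [0.17, 1.92], [-2.96, 2.96]. Speed limits (rad/s): [2.39, 2.39, 3.14, 3.14, 3.14, 3.14, 3.14].

## Interface

Orientations are given as a rotation vector (axis times angle).
In Python, from bench import readout, grab_frame, workorder, r gives the robot as it stands.
- The arm moves only by the shell command python3 -m handwheel 'ROWS' [FORCE]. ROWS is text: rows parted by semicolons, each of 7 numbers parted by spaces: the shift along the tool's x, y, z in mm, then the turn, a rotation vector about the tool's x, y, z in degrees, then the finger opening in mm, from 0 to 85.4. A call has 1 to 12 rows; each row is the pose to reach, as a shift and turn from the pose commanded when the call began, along the tool's axes at that moment; what a row does not reach only later rows make up. A row lasts 1/8 s, in which the tool goes at most 62.5 mm and 10.7 degrees, less where a joint would pass 70% of its speed; a pose out of reach is approached as far as the arm can. A call with a gripper value outside its range is refused whole. The fingers move at their own pace and stop on an object; FORCE is the grip in N (left out, the last holds). Time passes only in rows, so rows that repeat a pose let the fingers close. It gives the time, the measured TCP pose, the force and the opening at its end, in the units of the state.
- readout.get_obs(): the state, without advancing time (a new reading comes with each control period).
- grab_frame(name): name is "side" or "top"; returns a dict with "pixels" (400x640x3 uint8, red, green, blue), "fx", "fy", "cx", "cy" (pixels), "rvec" (rotation vector, rad) and "tvec" (3), from world to camera coordinates, as OpenCV has them. Camera axes: x right, y down, z forward; pixel columns grow to the right and rows downward; lengths in m; the calibration is good to about 2 mm. A picture is of the moment at which its call begins. There is no depth.
- workorder.hand_in(): hands the job in, once; it reports no verdict.
The state is a dict: "clock": time; "joints": joint angles; "qvel": joint speeds; "tau": joint torques, N m; "tcp_pos": TCP position; "orientation": TCP orientation; "contact_force": force on the tool from outside, world axes, zero at the start; "moment": the same for the moment, N m; "grip_width": finger opening in m.
Only numpy, scipy, OpenCV 4.12 (cv2) and the standard library are available. Lean on these libraries where they do the work, as an engineer would, in place of code of your own. Each camera call takes 0.05 s, during which the arm holds its last target.

## Working session

There is one attempt and no reset: what is moved stays moved. The work goes in short steps, Python scripts to look and compute and a shell command to move; the robot and the scene stay as the last step left them, time stands still between calls to the robot, and variables do not carry over. Pictures are saved under pics/ and viewed, and the job is handed in when it is done.

```bash
ls; mkdir -p pics; python3 - <<'E'
from bench import readout, grab_frame, workorder, r
import cv2
print(readout.get_obs(), r.grip_depth)
for n in("side","top"):
    f=grab_frame(n); cv2.imwrite(f"pics/{n}0.png",f["pixels"][:,:,::-1]); print({k:v for k,v in f.items() if k!="pixels"})
E
```

```text
pics
{'clock': 0.0, 'joints': array([-1.25409237,  0.47779962,  0.02233439,  1.55647555, -0.01146958,
        1.10929334, -0.08310917]), 'qvel': array([ 7.39504978e-04, -7.49543946e-04, -3.94192933e-04,  3.47429804e-04,
        4.42619708e-04, -1.16881076e-03,  2.70435710e-05]), 'tau': array([-1.96009762e-05, -5.96441996e+01,  1.60779655e+00, -2.81193388e+01,
        1.24402007e-02,  9.46081826e-03,  3.67146527e-06]), 'tcp_pos': array([0.27796713, 0.61444731, 0.23031577]), 'orientation': array([ 2.63883877e+00,  1.70264589e+00, -2.29014705e-03]), 'contact_force': array([-0.2075215 ,  0.29747836,  0.17799561]), 'moment': array([ 0.01128249, -0.03034026,  0.03161529]), 'grip_width': 0.08551147971767946} 0.0187
{'fx': 391.8238066800567, 'fy': 391.8238066800567, 'cx': 323.68353552344377, 'cy': 198.25848881636475, 'rvec': array([ 2.01470931, -0.53745511,  0.3036703 ]), 'tvec': array([-0.48968235,  0.19124269,  0.82516946])}
{'fx': 490.15430958908104, 'fy': 490.15430958908104, 'cx': 323.27993025863793, 'cy': 201.3781324329403, 'rvec': array([ 2.19561994, -2.20097989,  0.05286326]), 'tvec': array([-0.03921902,  0.53466093,  1.2384108 ])}
```

View pics/side0.png

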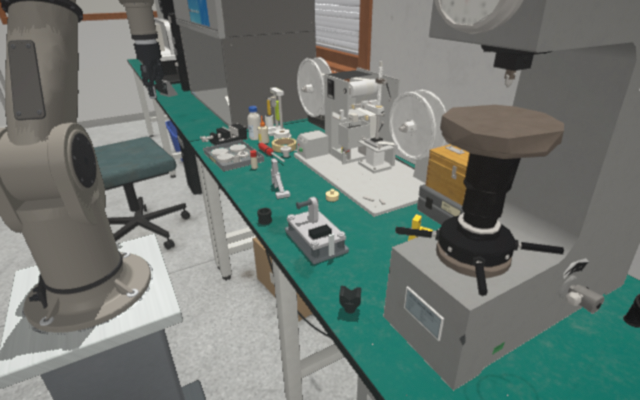

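View pics/top0.png

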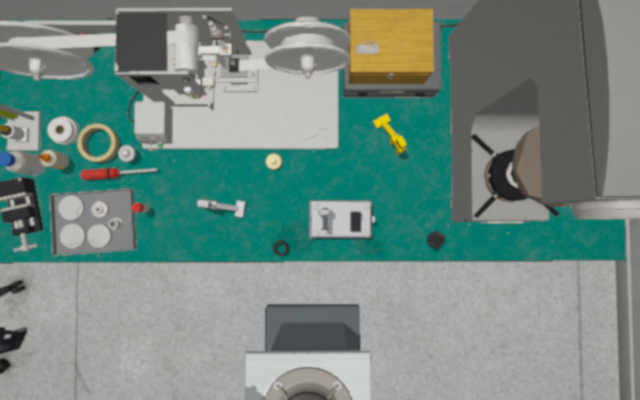

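```bash
cat > h.py <<'E'
import numpy as np, cv2
from bench import readout, grab_frame, workorder, r
def P(f,X):
    return cv2.projectPoints(np.atleast_2d(np.asarray(X,float)),f["rvec"],f["tvec"],np.array([[f["fx"],0,f["cx"]],[0,f["fy"],f["cy"]],[0,0,1]]),None)[0][:,0]
def ray(f,u,v):
    R=cv2.Rodrigues(f["rvec"])[0]; c=-R.T@f["tvec"]
    return c,R.T@np.array([(u-f["cx"])/f["fx"],(v-f["cy"])/f["fy"],1])
def atz(f,u,v,z):
    c,d=ray(f,u,v); return c+d*(z-c[2])/d[2]
def crop(f,x0,y0,w,h,s,name):
    im=f["pixels"][y0:y0+h,x0:x0+w,::-1]
    cv2.imwrite(name,cv2.resize(im,None,fx=s,fy=s,interpolation=cv2.INTER_CUBIC))
E
python3 - <<'E'
from h import *
f=grab_frame("top"); crop(f,180,180,80,50,10,"pics/t_link.png"); crop(f,290,180,100,70,8,"pics/t_stand.png")
f=grab_frame("side"); crop(f,255,140,60,70,8,"pics/s_link.png"); crop(f,270,185,100,75,8,"pics/s_stand.png")
E
```

```text
(no output)
```

View pics/t_link.png

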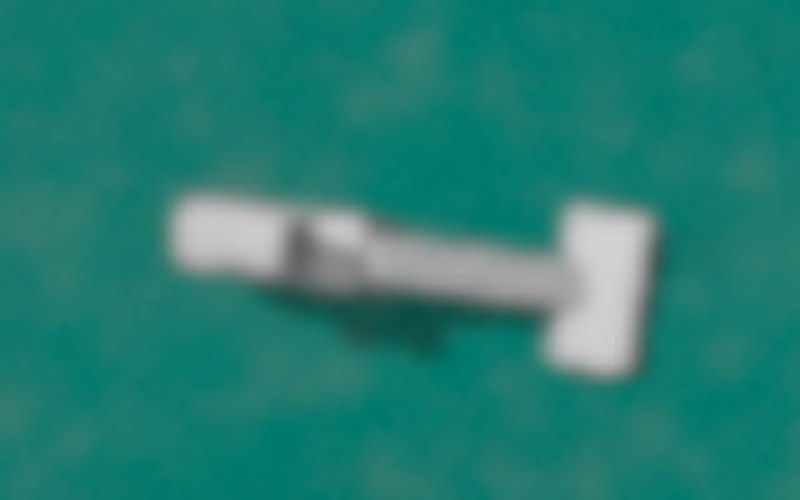

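View pics/t_stand.png

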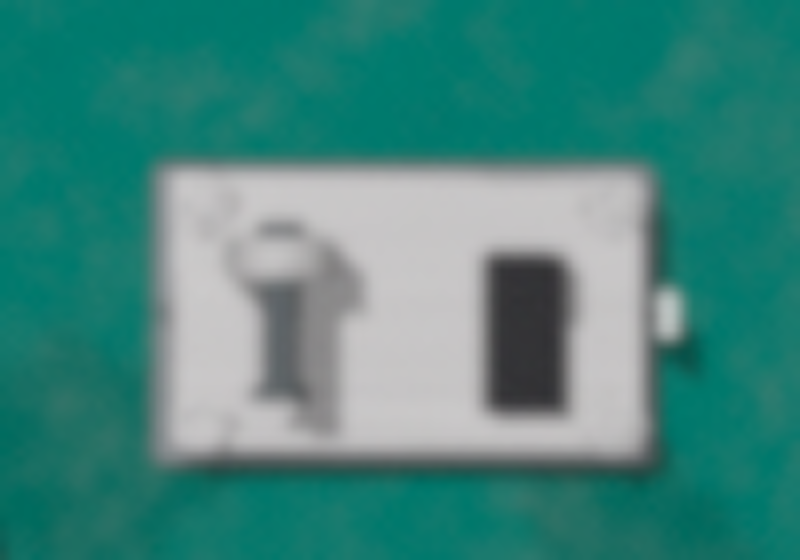

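View pics/s_link.png

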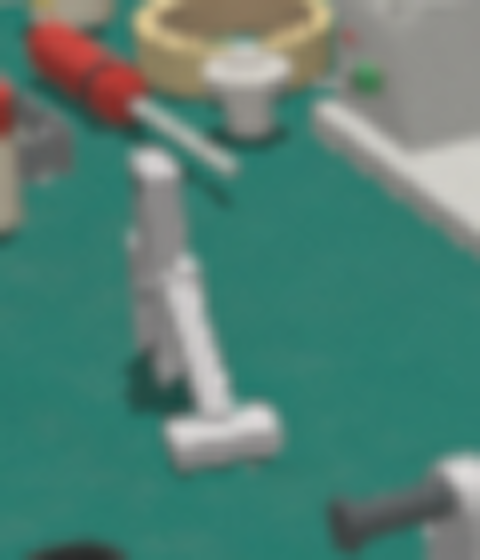

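View pics/s_stand.png

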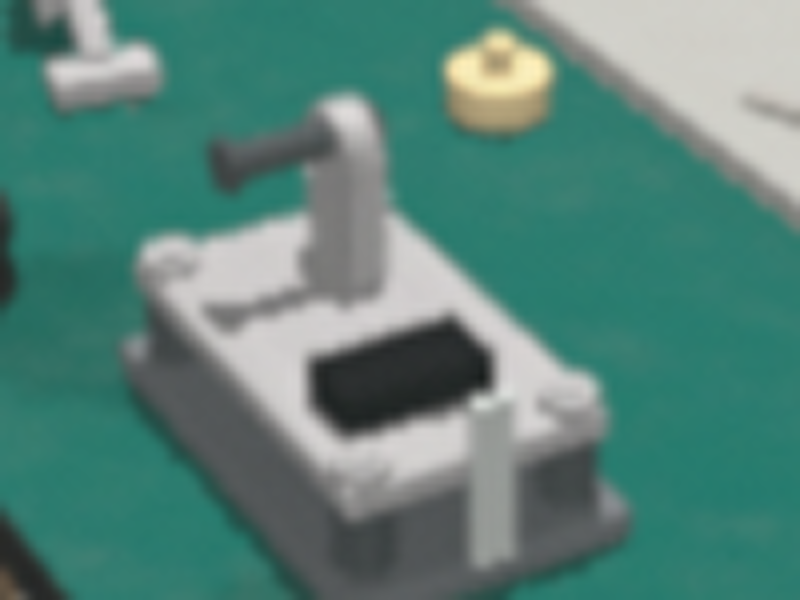

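```bash
python3 - <<'E'
from h import *
t=grab_frame("top"); s=grab_frame("side")
def tp(u,v,x0,y0,sc): return x0+(u+.5)/sc-.5, y0+(v+.5)/sc-.5
def tri(a,b):
    A=[];B=[]
    c1,d1=ray(t,*a);c2,d2=ray(s,*b)
    k=np.linalg.lstsq(np.c_[d1,-d2],c2-c1,rcond=None)[0]
    p,q=c1+k[0]*d1,c2+k[1]*d2
    return (p+q)/2,np.linalg.norm(p-q)
L=lambda u,v:tp(u,v,180,180,10); S=lambda u,v:tp(u,v,290,180,8)
print("tab",atz(t,*L(229,235),.088))
print("foot z10",atz(t,*L(603,289),.010), [atz(t,*L(*c),.01) for c in((568,200),(660,212),(635,378),(548,365))])
print("pin mid z89",atz(t,*S(281,333),.089),"rest",atz(t,*S(526.5,334),.058))
for c in((160,165),(652,165),(655,460),(158,460)): print(atz(t,*S(*c),.044))
for c in ((487,257),(566,257),(566,411),(487,411)): print("r",atz(t,*S(*c),.058))
SS=lambda u,v:tp(u,v,270,185,8); SL=lambda u,v:tp(u,v,255,140,8)
print("tab tri",tri(L(229,235),SL(155,163)))
# collar end centre in side ~ (222,165); 
print("pin mid tri",tri(S(281,333),SS(275,150)))
print("rest tri",tri(S(526.5,334),SS(400,362)))
# side alone
print("rest side@58",atz(s,*SS(400,362),.058),"pin side@89",atz(s,*SS(275,150),.089),"tab side@88",atz(s,*SL(155,163),.088))
E
```

```text
tab [0.52771178 0.2492153  0.088     ]
foot z10 [0.51710785 0.17269582 0.01      ] [array([0.53989973, 0.18177006, 0.01      ]), array([0.53677067, 0.15823184, 0.01      ]), array([0.49435622, 0.16440261, 0.01      ]), array([0.4977285 , 0.18662913, 0.01      ])]
pin mid z89 [ 0.48354381 -0.04367415  0.089     ] rest [ 0.48325245 -0.11913276  0.058     ]
[ 0.53613697 -0.00635853  0.044     ]
[ 0.53576843 -0.15939758  0.044     ]
[ 0.44421475 -0.1596837   0.044     ]
[ 0.44459918 -0.00563303  0.044     ]
r [ 0.50691255 -0.10713069  0.058     ]
r [ 0.50685345 -0.13139664  0.058     ]
r [ 0.45963526 -0.13111307  0.058     ]
r [ 0.45969535 -0.1068917   0.058     ]
tab tri (array([0.52855797, 0.2490536 , 0.08722242]), np.float64(0.0017675561041511135))
pin mid tri (array([ 0.48362502, -0.04371243,  0.08964321]), np.float64(0.00018930056523218343))
rest tri (array([ 0.48386758, -0.11961245,  0.05541183]), np.float64(0.0013464103916751068))
rest side@58 [ 0.48260919 -0.12335893  0.058     ] pin side@89 [ 0.48420992 -0.04272148  0.089     ] tab side@88 [0.52865507 0.24688471 0.088     ]
```

```bash
cat >> h.py <<'E'
from scipy.spatial.transform import Rotation as Ro
def target(p,ang,tilt=0):
    """tool x at world azimuth ang deg, z down; tilt deg about tool x. prints shift mm, turn deg"""
    o=readout.get_obs(); R=Ro.from_rotvec(o["orientation"])
    a=np.radians(ang); x=np.array([np.cos(a),np.sin(a),0]); z=np.array([0,0,-1.]); 
    T=Ro.from_matrix(np.c_[x,np.cross(z,x),z])*Ro.from_rotvec([np.radians(tilt),0,0])
    print("shift",np.round(R.inv().apply(np.array(p)-o["tcp_pos"])*1000,1),"turn",np.round((R.inv()*T).as_rotvec(degrees=True),1),"now",np.round(o["tcp_pos"],4),"t",o["clock"])
E
python3 -c "
from h import *
target([.528,.2487,.15],-7.6)"
```

```text
shift [-230.6  378.6   81.1] turn [ 0.   0.  73.3] now [0.2781 0.6148 0.231 ] t 0.3
```

```bash
python3 -m handwheel '-58 95 20 0 0 18 60;-115 189 30 0 0 37 60;-173 284 40 0 0 55 60;-230.6 378.6 60 0 0 73.3 60;-230.6 378.6 81 0 0 73.3 60;-230.6 378.6 81 0 0 73.3 60;-230.6 378.6 81 0 0 73.3 60;-230.6 378.6 81 0 0 73.3 60;-230.6 378.6 81 0 0 73.3 60;-230.6 378.6 81 0 0 73.3 60;-230.6 378.6 81 0 0 73.3 60' 100; python3 - <<'E'
from h import *
target([.528,.2487,.057],-7.6)
f=grab_frame("top"); crop(f,160,150,100,75,8,"pics/t1.png")
f=grab_frame("side"); crop(f,240,100,80,100,6,"pics/s1.png")
E
```

```text
clock: 1.68
tcp_pos: [0.5273, 0.251, 0.1506]
orientation: [-3.134, 0.204, 0.0]
contact_force: [-0.6, 0.6, 0.5]
grip_width: 0.06
shift [ 1.   2.3 93.6] turn [-0.1  0.   0.2] now [0.5273 0.251  0.1506] t 1.675
```

View pics/t1.png

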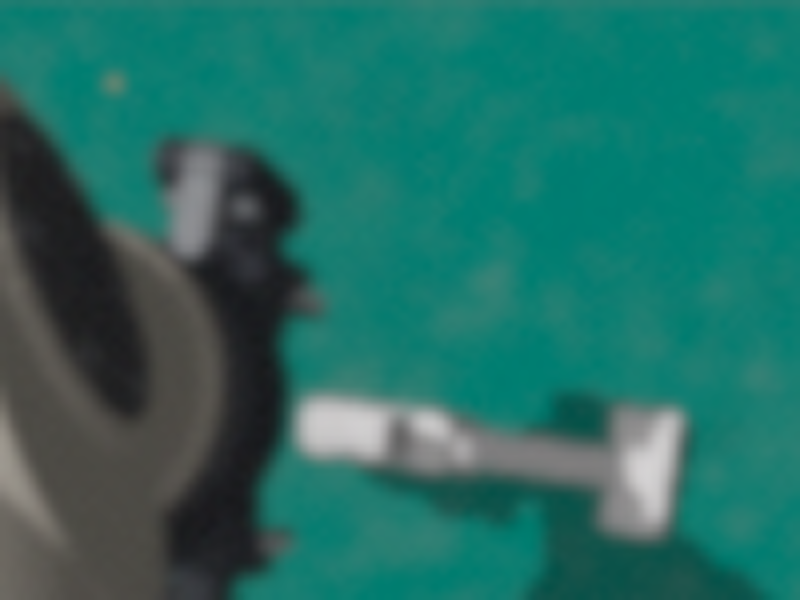

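View pics/s1.png

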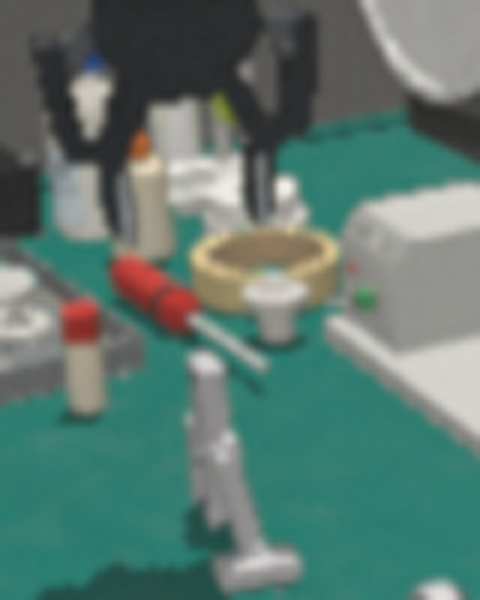

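```bash
python3 - <<'E'
from h import *
o=readout.get_obs(); p=o["tcp_pos"]; x=Ro.from_rotvec(o["orientation"]).as_matrix()[:,0]
print(o["clock"],p,x)
for n in("top","side"):
    f=grab_frame(n); q=P(f,[p,p+.03*x,p-.03*x])
    print(n,q, (q-[160,150])*8 if n=="top" else (q-[240,100])*6)
target([.528,.2487,.057],-7.6)
E
```

```text
1.775 [0.52756023 0.25024314 0.1505289 ] [ 9.91426381e-01 -1.30666490e-01 -4.04987449e-06]
top [[195.24416757 201.92090336]
 [197.09767236 188.84193901]
 [193.38599668 215.03279334]] [[281.95334056 415.36722686]
 [296.78137886 310.73551206]
 [267.08797342 520.26234675]]
side [[271.64828397 140.28058329]
 [281.31319416 138.8789573 ]
 [261.82165108 141.70566264]] [[189.88970381 241.68349971]
 [247.87916496 233.2737438 ]
 [130.9299065  250.23397586]]
shift [ 0.3  1.  93.4] turn [-0. -0.  0.] now [0.5278 0.2497 0.1504] t 1.875
```

```bash
python3 -m handwheel '0 0 25 0 0 0 50;0 0 50 0 0 0 50;0 0 75 0 0 0 50;0 0 93 0 0 0 50;0 0 93 0 0 0 50;0 0 93 0 0 0 50;0 0 93 0 0 0 50' 100; python3 - <<'E'
from h import *
target([.528,.2487,.057],-7.6)
f=grab_frame("top"); crop(f,160,150,100,75,8,"pics/t2.png")
f=grab_frame("side"); crop(f,240,130,80,80,7,"pics/s2.png")
E
```

```text
clock: 2.75
tcp_pos: [0.5288, 0.2492, 0.0583]
orientation: [-3.134, 0.209, -0.002]
contact_force: [0.5, -0.0, 0.3]
grip_width: 0.0501
shift [-0.7  0.6  1.3] turn [-0.1 -0.1 -0. ] now [0.5288 0.2492 0.0583] t 2.75
```

View pics/t2.png

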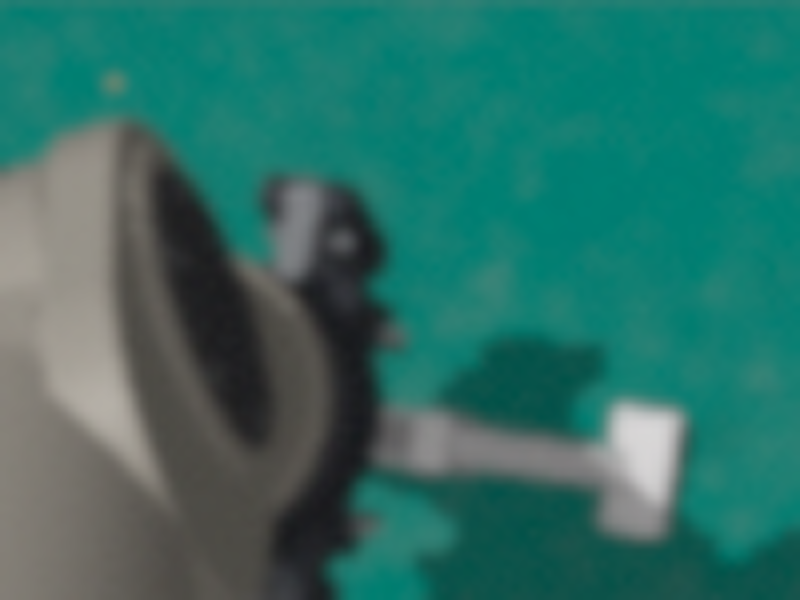

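View pics/s2.png

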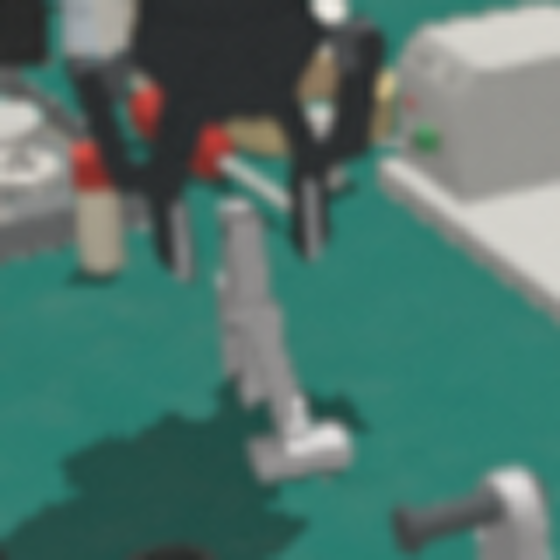

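```bash
python3 -m handwheel '0 0 0 0 0 0 20;0 0 0 0 0 0 12;0 0 0 0 0 0 5;0 0 0 0 0 0 5;0 0 0 0 0 0 5;0 0 0 0 0 0 5' 100; python3 - <<'E'
from h import *
o=readout.get_obs();print(o["grip_width"],o["contact_force"],o["moment"]);target([.528,.2487,.057],-7.6)
f=grab_frame("side"); crop(f,240,130,80,80,7,"pics/s3.png")
E
```

```text
clock: 3.6
tcp_pos: [0.5282, 0.2491, 0.0576]
orientation: [-3.134, 0.209, -0.0]
contact_force: [-1.0, 1.2, 5.5]
grip_width: 0.0125
0.012473741173404532 [-0.96984862  1.19987212  5.47279388] [-0.10170938  0.36602572 -0.13155215]
shift [-0.1  0.4  0.6] turn [-0. -0. -0.] now [0.5282 0.2491 0.0576] t 3.6
```

View pics/s3.png

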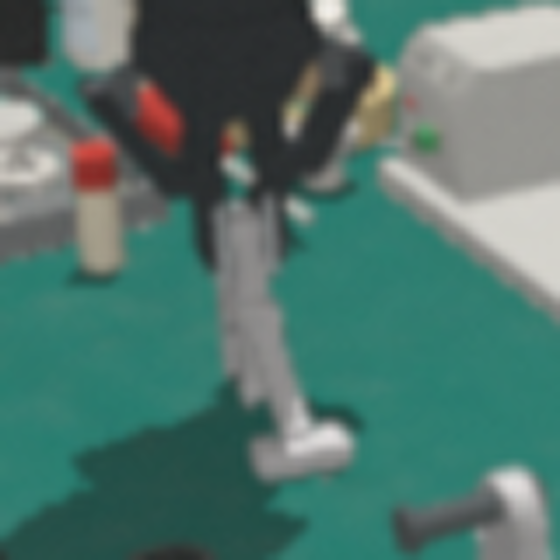

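```bash
python3 -m handwheel '0 0 -20 0 0 0 5;0 0 -60 0 0 0 5;0 0 -100 0 0 0 5;0 0 -130 0 0 0 5;0 0 -130 0 0 0 5;0 0 -130 0 0 0 5'; python3 - <<'E'
from h import *
o=readout.get_obs();print(o["grip_width"],o["contact_force"],o["moment"]);target([.4836,-.0437,.19],-.1)
f=grab_frame("side"); crop(f,230,80,100,100,6,"pics/s4.png")
E
```

```text
clock: 4.4
tcp_pos: [0.5269, 0.2484, 0.1855]
orientation: [3.133, -0.209, -0.004]
contact_force: [-0.4, 0.8, -4.3]
grip_width: 0.0127
0.012652794515428478 [-0.39227584  0.77202077 -4.28480878] [ 0.04794054  0.05152978 -0.02752447]
shift [ -4.2 295.3  -4. ] turn [ 0.1  0.1 -7.5] now [0.5269 0.2484 0.1855] t 4.4
```

View pics/s4.png

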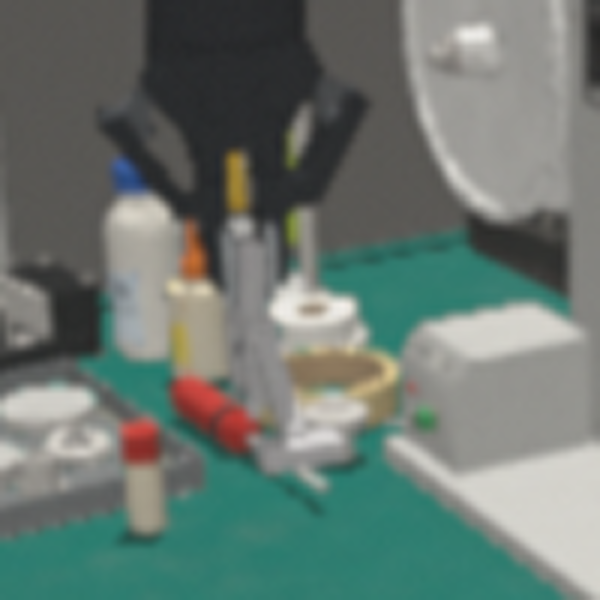

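```bash
python3 -m handwheel '-1 50 -3 0 0 -1.5 5;-2 105 -3 0 0 -3 5;-3 160 -3 0 0 -4.5 5;-4 215 -3 0 0 -6 5;-5 265 -3 0 0 -7.5 5;-5.2 295.6 -3 0 0 -7.5 5;-5.2 295.6 -3 0 0 -7.5 5;-5.2 295.6 -3 0 0 -7.5 5;-5.2 295.6 -3 0 0 -7.5 5;-5.2 295.6 -3 0 0 -7.5 5'; python3 - <<'E'
from h import *
o=readout.get_obs();print(o["grip_width"],o["contact_force"],o["moment"]);target([.4836,-.0437,.19],-.1)
f=grab_frame("side"); crop(f,250,120,110,120,5,"pics/s5.png")
f=grab_frame("top"); crop(f,290,160,110,80,7,"pics/t5.png")
target([.4836,-.0437,.19],-.1)
E
```

```text
clock: 5.7
tcp_pos: [0.4837, -0.0425, 0.19]
orientation: [3.142, -0.001, -0.001]
contact_force: [-0.4, 0.1, -3.5]
grip_width: 0.0127
0.01265146837071609 [-0.40086866  0.07358092 -3.47882213] [ 0.04374361 -0.01348647  0.02586472]
shift [-0.1  1.2  0. ] turn [0.  0.  0.1] now [ 0.4837 -0.0425  0.19  ] t 5.7
shift [-0.1  0.9  0.2] turn [-0.  0.  0.] now [ 0.4837 -0.0428  0.1902] t 5.8
```

View pics/s5.png

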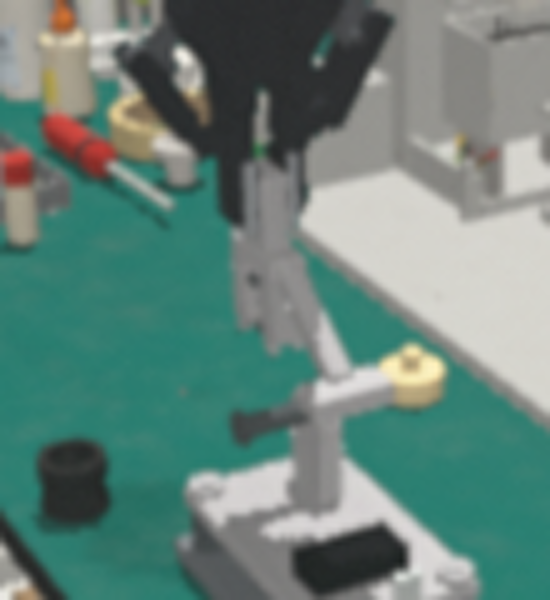

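View pics/t5.png

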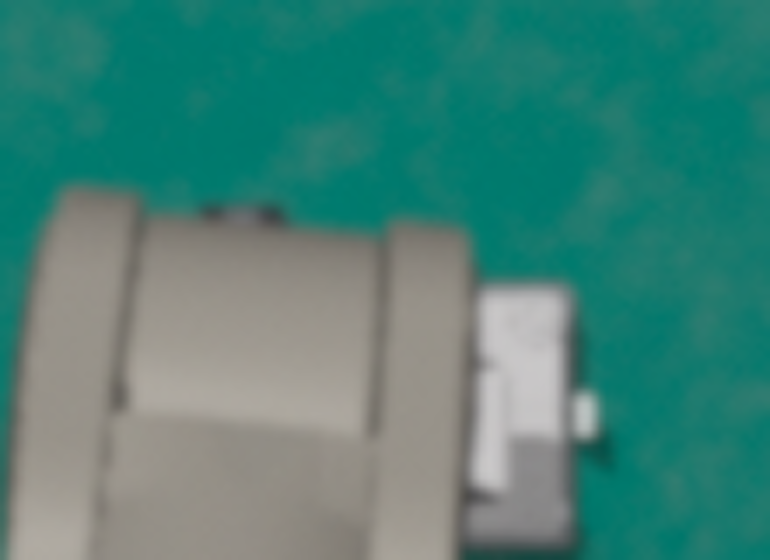

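```bash
cat >> h.py <<'E'
def overlay(name,out,x0,y0,w,h,s,link=True,pin=(.4836,-.0437,.089),dz=.0124,dx=0.):
    f=grab_frame(name); o=readout.get_obs(); R=Ro.from_rotvec(o["orientation"]).as_matrix()
    im=cv2.resize(f["pixels"][y0:y0+h,x0:x0+w,::-1],None,fx=s,fy=s,interpolation=cv2.INTER_CUBIC)
    def line(pts,c):
        q=((P(f,pts)-[x0,y0]+.5)*s-.5)
        cv2.polylines(im,[np.round(q).astype(int)],False,c,1)
    g=o["tcp_pos"]-R[:,2]*dz+R[:,1]*dx   # link x ~ tool y
    L=lambda x,y,z: g+R[:,1]*x+R[:,0]*y-R[:,2]*z
    if link:
        line([L(-.013,-.007,.018),L(.013,-.007,.018),L(.013,.007,.018),L(-.013,.007,.018),L(-.013,-.007,.018)],(0,0,255))
        line([L(.066,-.02,-.07),L(.086,-.02,-.07),L(.086,.02,-.07),L(.066,.02,-.07),L(.066,-.02,-.07)],(0,255,255))
        line([L(-.022,-.009,-.018),L(.022,-.009,-.018),L(.022,.009,-.018),L(.022,.009,-.07),L(.022,-.009,-.07),L(.022,-.009,-.018)],(255,0,0))
    p=np.array(pin); line([p+[-.016,0,0],p+[.016,0,0]],(0,255,0))
    line([p+[-.025,-.063,-.031],p+[.025,-.063,-.031],p+[.025,-.089,-.031],p+[-.025,-.089,-.031],p+[-.025,-.063,-.031]],(0,255,0))
    cv2.imwrite(out,im); return o
E
python3 -c "
from h import *
overlay('side','pics/o5.png',285,140,70,90,8)
overlay('top','pics/o5t.png',330,190,60,60,8)"
```

```text
(no output)
```

View pics/o5.png

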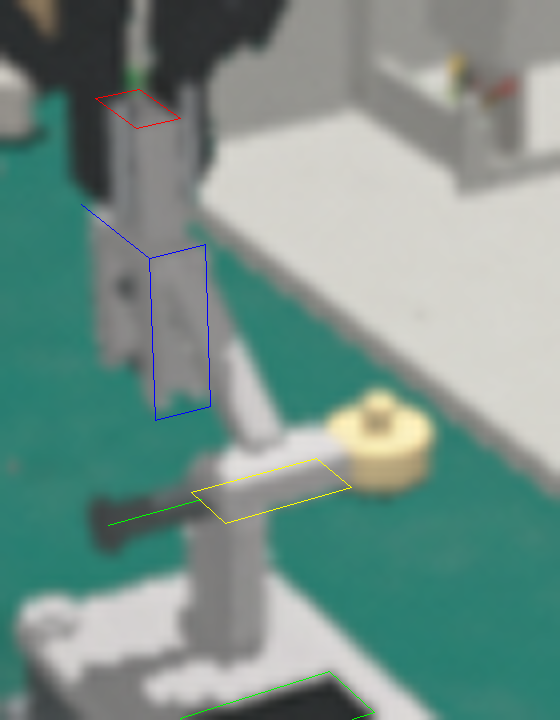

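View pics/o5t.png

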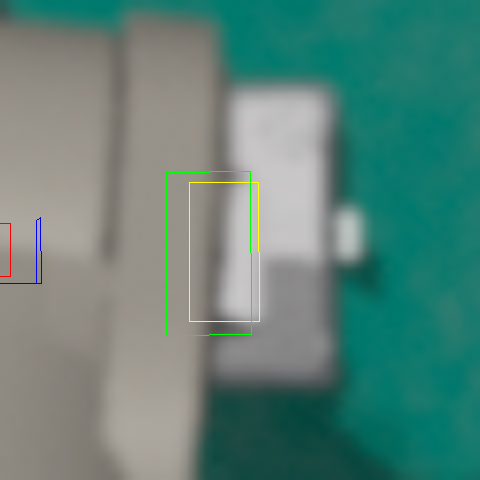

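```bash
python3 -m handwheel '0 -1 15 0 0 0 5;0 -1 30 0 0 0 5;0 -1 36 0 0 0 5;0 -1 36 0 0 0 5;0 -1 36 0 0 0 5;0 -1 36 0 0 0 5'; python3 -c "
from h import *
overlay('side','pics/o6.png',285,140,70,90,8)
target([.4836,-.0427,.1231],-.1)"
```

```text
clock: 6.65
tcp_pos: [0.484, -0.0424, 0.1547]
orientation: [-3.141, 0.004, -0.001]
contact_force: [0.3, -0.5, -3.3]
grip_width: 0.0126
shift [-0.4  0.3 31.6] turn [-0. -0. -0.] now [ 0.484  -0.0424  0.1547] t 6.7
```

View pics/o6.png

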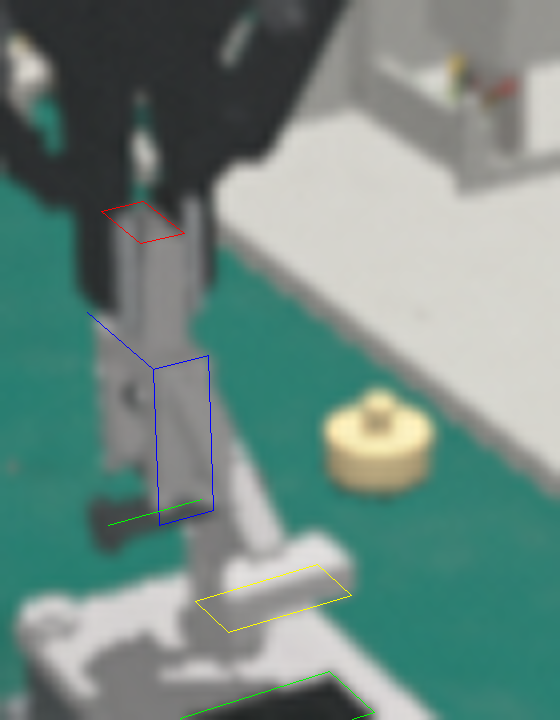

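```bash
python3 -m handwheel '0 0 6 0 0 0 5;0 0 12 0 0 0 5;0 0 18 0 0 0 5;0 0 18 0 0 0 5;0 0 18 0 0 0 5'; python3 -m handwheel '0 0 3 0 0 0 5;0 0 6 0 0 0 5;0 0 6 0 0 0 5;0 0 6 0 0 0 5';python3 -m handwheel '0 0 2 0 0 0 5;0 0 4 0 0 0 5;0 0 4 0 0 0 5;0 0 4 0 0 0 5'
```

```text
clock: 7.32
tcp_pos: [0.4836, -0.0426, 0.1364]
orientation: [3.142, -0.004, -0.0]
contact_force: [-0.7, -0.5, 0.3]
grip_width: 0.0126
clock: 7.82
tcp_pos: [0.4843, -0.043, 0.1306]
orientation: [3.141, -0.005, 0.002]
contact_force: [0.2, -2.4, 3.4]
grip_width: 0.013
clock: 8.32
tcp_pos: [0.4839, -0.0433, 0.1262]
orientation: [3.141, -0.005, 0.001]
contact_force: [1.2, -6.0, 2.2]
grip_width: 0.0127
```

```bash
python3 -m handwheel '0 1 0 0 0 0 5;0 1 0 0 0 0 5;0 1 0 0 0 0 5'; python3 -m handwheel '0 0.5 2 0 0 0 5;0 0.5 3 0 0 0 5;0 0.5 3 0 0 0 5;0 0.5 3 0 0 0 5';python3 -c "
from h import *
overlay('side','pics/o7.png',285,140,70,90,8)"
```

```text
clock: 8.7
tcp_pos: [0.4836, -0.0438, 0.1262]
orientation: [3.141, -0.004, 0.0]
contact_force: [1.1, -5.7, 1.2]
grip_width: 0.0129
clock: 9.2
tcp_pos: [0.4829, -0.0443, 0.1227]
orientation: [3.141, -0.004, -0.002]
contact_force: [0.9, -4.7, -1.2]
grip_width: 0.0122
```

View pics/o7.png

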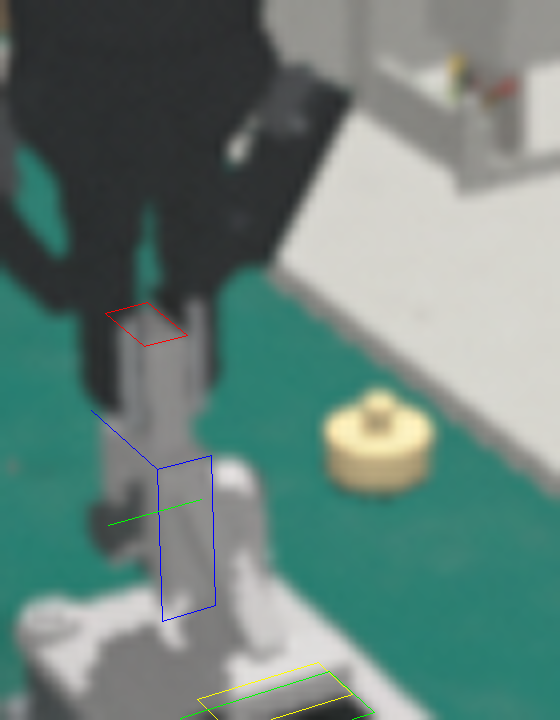

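```bash
python3 -m handwheel '0 0.5 2 0 0 0 5;0 0.5 3 0 0 0 5;0 0.5 3 0 0 0 5'; python3 -m handwheel '0 0 2 0 0 0 5;0 0 2 0 0 0 5;0 0 2 0 0 0 5';python3 -m handwheel '0 0 2 0 0 0 5;0 0 2 0 0 0 5;0 0 2 0 0 0 5'
```

```text
clock: 9.62
tcp_pos: [0.483, -0.0444, 0.1201]
orientation: [-3.141, 0.004, 0.002]
contact_force: [-2.5, -5.3, 3.2]
grip_width: 0.0125
clock: 10.0
tcp_pos: [0.4831, -0.0445, 0.1182]
orientation: [-3.141, 0.004, 0.002]
contact_force: [-2.2, -4.1, 3.3]
grip_width: 0.0121
clock: 10.38
tcp_pos: [0.4831, -0.0445, 0.1162]
orientation: [-3.141, 0.004, 0.002]
contact_force: [-2.8, -4.0, 5.2]
grip_width: 0.0122
```

```bash
python3 -m handwheel '0 0 2 0 0 0 5;0 0 2 0 0 0 5;0 0 2 0 0 0 5'; python3 -m handwheel '0 0 1 0 0 0 5;0 0 1 0 0 0 5;0 0 1 0 0 0 5';python3 -c "
from h import *
overlay('side','pics/o8.png',285,140,70,90,8,link=False)"
```

```text
clock: 10.75
tcp_pos: [0.4833, -0.0443, 0.1145]
orientation: [-3.141, 0.004, 0.001]
contact_force: [-3.4, -5.1, 6.8]
grip_width: 0.0126
clock: 11.12
tcp_pos: [0.4834, -0.0442, 0.1136]
orientation: [-3.141, 0.004, 0.001]
contact_force: [-2.9, -3.2, 8.3]
grip_width: 0.0124
```

View pics/o8.png

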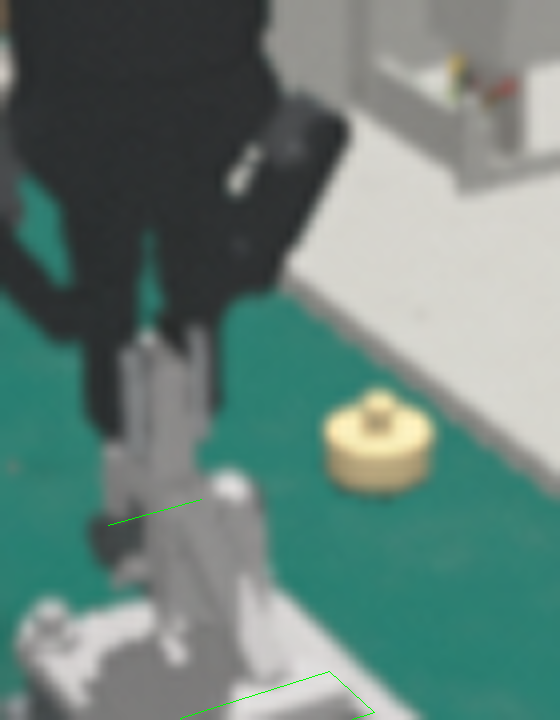

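```bash
python3 -m handwheel '0 0 1 0 0 0 5;0 0 1 0 0 0 5;0 0 1 0 0 0 5'; python3 -m handwheel '0 0 1 0 0 0 5;0 0 1 0 0 0 5;0 0 1 0 0 0 5';python3 -c "
from h import *
f=grab_frame('side');crop(f,285,180,70,60,10,'pics/o9.png')
import time
print(readout.get_obs()['contact_force'])"
```

```text
clock: 11.55
tcp_pos: [0.4833, -0.0442, 0.1126]
orientation: [-3.141, 0.004, 0.001]
contact_force: [-3.8, -3.9, 9.1]
grip_width: 0.0124
clock: 11.92
tcp_pos: [0.4834, -0.0442, 0.1117]
orientation: [-3.141, 0.004, 0.001]
contact_force: [-4.5, -4.3, 9.9]
grip_width: 0.0129
[-3.60149035 -4.60560516  8.978524  ]
```

View pics/o9.png

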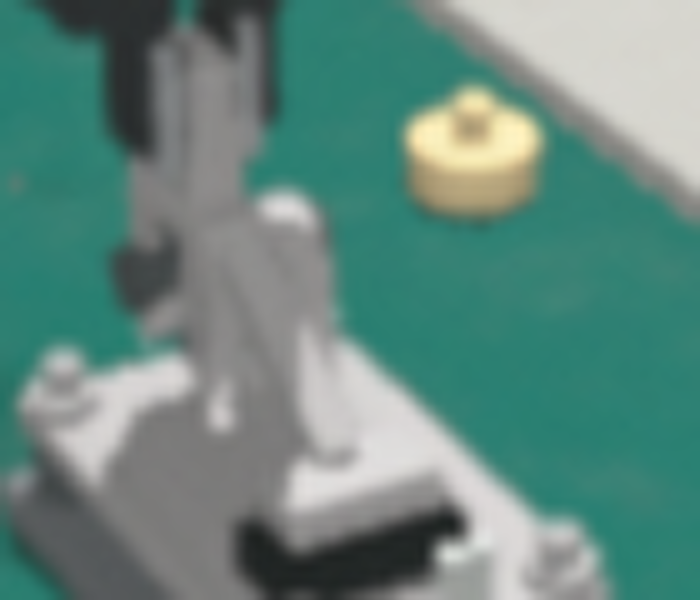

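```bash
python3 -m handwheel '0 0 1 0 0 0 5;0 0 1 0 0 0 5;0 0 1 0 0 0 5'; python3 -c "
from h import *
t=grab_frame('side')
o=readout.get_obs();print(o['contact_force'],o['moment'],o['tcp_pos'])"
```

```text
clock: 12.35
tcp_pos: [0.4834, -0.0442, 0.1108]
orientation: [-3.141, 0.004, 0.001]
contact_force: [-4.2, -4.2, 10.8]
grip_width: 0.0125
[-5.20435172 -3.75349439  9.90123605] [-0.91317624  1.03100914  0.03088993] [ 0.48336139 -0.04418245  0.11077137]
```

```bash
cat >> h.py <<'E'
def headz():
    f=grab_frame("side"); a=cv2.imread("pics/side0.png"); b=np.ascontiguousarray(f["pixels"][:,:,::-1])
    out=[]
    for (u,v,w,h,X) in((341,235,7,6,(.53,-.15,.047)),(287,218,5,6,(.45,-.01,.047)),(313,200,7,8,(.51,-.044,.095))):
        up=lambda i:cv2.resize(i,None,fx=8,fy=8,interpolation=cv2.INTER_CUBIC)
        T=up(a)[(v-h)*8:(v+h)*8,(u-w)*8:(u+w)*8]; S=up(b)[(v-h-8)*8:(v+h+8)*8,(u-w-3)*8:(u+w+3)*8]
        m=cv2.matchTemplate(S,T,cv2.TM_CCOEFF_NORMED); _,s,_,l=cv2.minMaxLoc(m)
        q=P(f,[X,np.array(X)+[0,0,.01]]); k=(q[1]-q[0])[1]/10
        out.append((round((l[1]/8-8)/k,2),round(l[0]/8-3,2),round(s,3)))
    print("head mm",out); return out
E
python3 -c "
from h import *
headz()"
```

```text
head mm [(np.float64(-5.91), 0.25, 0.924), (np.float64(-5.13), -0.38, 0.908), (np.float64(-6.28), 0.0, 0.67)]
```

```bash
python3 -m handwheel '0 0 1 0 0 0 5;0 0 1 0 0 0 5;0 0 1 0 0 0 5'; python3 -m handwheel '0 0 0.7 0 0 0 5;0 0 0.7 0 0 0 5;0 0 0.7 0 0 0 5'; python3 -c "
from h import *
headz()
o=readout.get_obs();print(o['contact_force'],o['moment'],o['tcp_pos'])
f=grab_frame('side');crop(f,285,180,70,60,10,'pics/o10.png')"
```

```text
clock: 12.82
tcp_pos: [0.4834, -0.0442, 0.1098]
orientation: [-3.141, 0.004, 0.001]
contact_force: [-4.8, -2.7, 11.3]
grip_width: 0.0127
clock: 13.2
tcp_pos: [0.4834, -0.0442, 0.1092]
orientation: [-3.141, 0.004, 0.001]
contact_force: [-4.2, -3.7, 11.5]
grip_width: 0.0126
head mm [(np.float64(-6.61), 0.12, 0.91), (np.float64(-5.13), -0.38, 0.884), (np.float64(-6.98), -0.12, 0.653)]
[-4.64081899 -3.29758929 13.00483668] [-0.86666653  1.18040274  0.07697013] [ 0.48339549 -0.04422028  0.10920303]
```

View pics/o10.png

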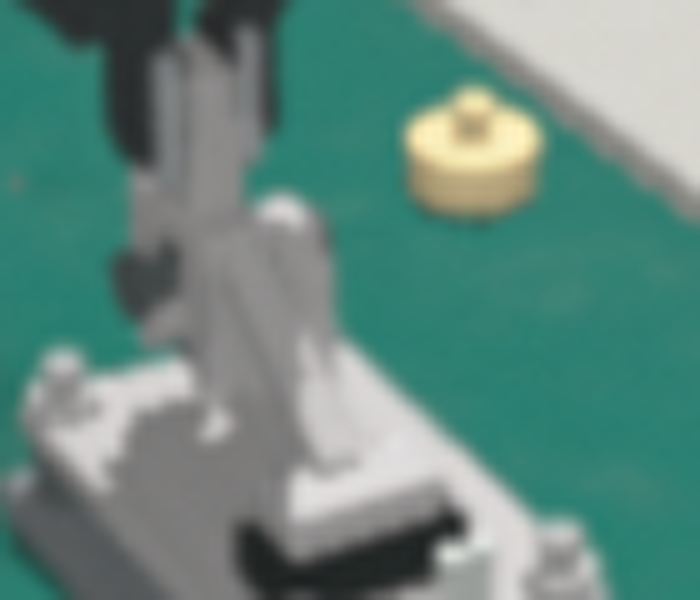

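```bash
python3 -m handwheel '0 0 -4 0 0 0 5;0 0 -8 0 0 0 5;0 0 -12 0 0 0 5;0 0 -12 0 0 0 5;0 0 -12 0 0 0 5'; python3 -m handwheel '0 0 -2 0 0 0 5;0 0 -2 0 0 0 5;0 0 -2 0 0 0 5';  python3 -m handwheel '0 0 -1 0 0 0 5;0 0 -1 0 0 0 5;0 0 -1 0 0 0 5'; python3 -c "
from h import *
headz()
o=readout.get_obs();print(o['contact_force'],o['moment'],o['tcp_pos'])"
```

```text
clock: 13.92
tcp_pos: [0.4837, -0.0437, 0.1205]
orientation: [-3.141, 0.003, -0.0]
contact_force: [-1.1, -0.6, 1.8]
grip_width: 0.0129
clock: 14.3
tcp_pos: [0.4836, -0.0439, 0.1224]
orientation: [-3.141, 0.003, 0.0]
contact_force: [-0.7, 1.3, -1.2]
grip_width: 0.0127
clock: 14.68
tcp_pos: [0.4834, -0.0445, 0.1235]
orientation: [3.142, -0.004, -0.001]
contact_force: [-0.1, 0.1, -3.3]
grip_width: 0.0127
head mm [(np.float64(-0.0), 0.0, 0.999), (np.float64(-0.0), 0.0, 0.998), (np.float64(-0.0), 0.0, 0.718)]
[ 0.66979293  0.0438505  -3.31927845] [0.09176137 0.03604626 0.02410945] [ 0.48348915 -0.04446904  0.12347084]
```

```bash
python3 -m handwheel '0 0 -1 0 0 0 5;0 0 -1 0 0 0 5;0 0 -1 0 0 0 5'; python3 -m handwheel '0 0 -1 0 0 0 5;0 0 -1 0 0 0 5;0 0 -1 0 0 0 5';  python3 -m handwheel '0 0 -1 0 0 0 5;0 0 -1 0 0 0 5;0 0 -1 0 0 0 5'; python3 -c "
from h import *
headz()
o=readout.get_obs();print(o['contact_force'],o['moment'],o['tcp_pos'])"
```

```text
clock: 15.1
tcp_pos: [0.4836, -0.0444, 0.1246]
orientation: [-3.142, 0.004, 0.0]
contact_force: [-0.6, 0.7, -2.9]
grip_width: 0.0125
clock: 15.48
tcp_pos: [0.4835, -0.0444, 0.1256]
orientation: [-3.142, 0.004, 0.0]
contact_force: [-0.2, 0.5, -4.0]
grip_width: 0.0123
clock: 15.85
tcp_pos: [0.4835, -0.0444, 0.1265]
orientation: [3.142, -0.004, -0.0]
contact_force: [0.4, -0.7, -4.9]
grip_width: 0.0126
head mm [(np.float64(0.35), 0.12, 0.951), (np.float64(-0.0), -0.38, 0.951), (np.float64(1.4), 0.0, 0.74)]
[ 0.72658426 -1.05143948 -5.2330568 ] [ 0.0316806  -0.00503329 -0.00309642] [ 0.48350374 -0.04440899  0.12648034]
```

```bash
python3 -m handwheel '0 0 -1.2 0 0 0 5;0 0 -2.4 0 0 0 5;0 0 -2.4 0 0 0 5;0 0 -2.4 0 0 0 5;0 0 -2.4 0 0 0 5'; python3 -c "
from h import *
headz()
o=readout.get_obs();print(o['contact_force'],o['moment'],o['tcp_pos'])
f=grab_frame('side');crop(f,285,180,70,60,10,'pics/o11.png')"
```

```text
clock: 16.52
tcp_pos: [0.4835, -0.0444, 0.1289]
orientation: [3.142, -0.004, -0.001]
contact_force: [1.8, -1.1, -9.3]
grip_width: 0.0124
head mm [(np.float64(2.78), 0.12, 0.959), (np.float64(3.3), -0.38, 0.97), (np.float64(3.84), -0.12, 0.73)]
[ 0.42021848  0.14439176 -9.72274754] [ 0.01631178 -0.15304662 -0.00456075] [ 0.48348463 -0.04439995  0.12886814]
```

View pics/o11.png

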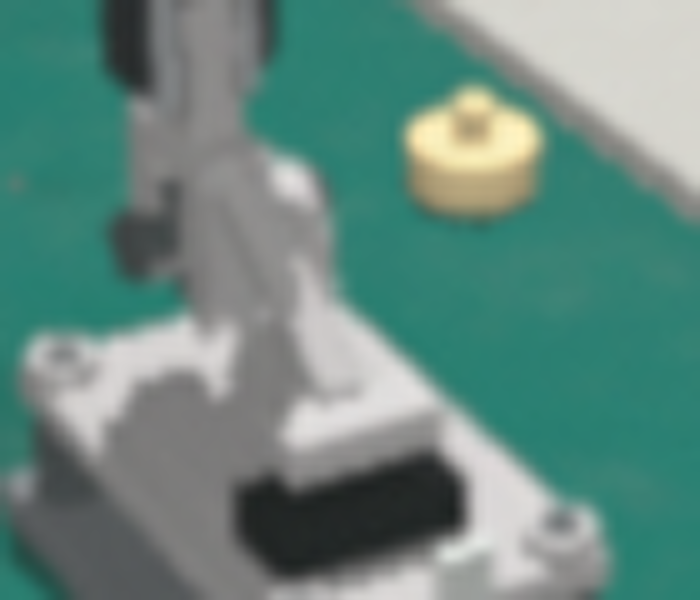

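```bash
python3 -m handwheel '0 0 2 0 0 0 5;0 0 4 0 0 0 5;0 0 6 0 0 0 5;0 0 7 0 0 0 5;0 0 7 0 0 0 5;0 0 7 0 0 0 5;0 1.2 7 2 0 0 5;0 2.4 7.1 4 0 0 5;0 3 7.2 5 0 0 5;0 3 7.2 5 0 0 5;0 3 7.2 5 0 0 5;0 3 7.2 5 0 0 5'; python3 -c "
from h import *
headz()
o=readout.get_obs();print(o['contact_force'],o['moment'],o['tcp_pos'])
f=grab_frame('side');crop(f,285,180,70,60,10,'pics/o12.png')"
```

```text
clock: 18.12
tcp_pos: [0.4838, -0.0477, 0.1219]
orientation: [-3.055, 0.004, -0.001]
contact_force: [0.8, -1.3, 0.0]
grip_width: 0.0123
head mm [(np.float64(-2.09), 0.12, 0.99), (np.float64(-2.2), 0.0, 0.992), (np.float64(-2.44), 0.12, 0.762)]
[ 0.45912846 -1.8119657   0.88833527] [-0.49277059 -0.14988704 -0.04187576] [ 0.48378226 -0.0476138   0.12184966]
```

View pics/o12.png

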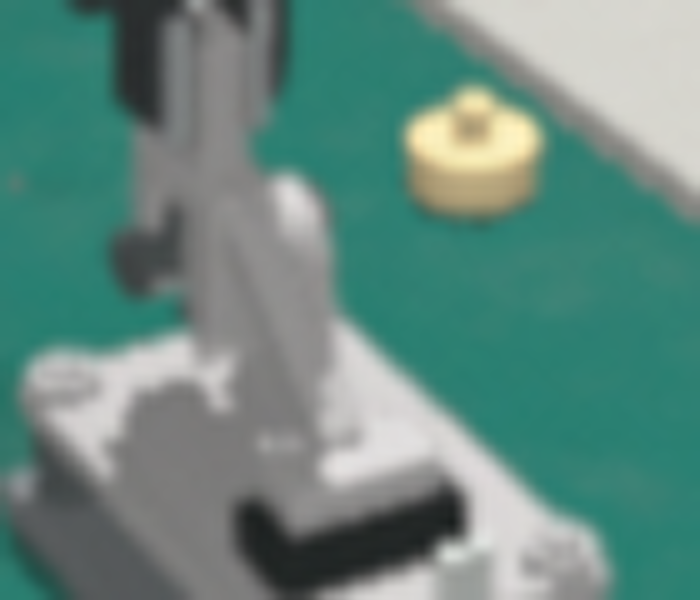

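```bash
python3 -m handwheel '0 0 0 0 0 0 14;0 0 0 0 0 0 18;0 0 0 0 0 0 26;0 0 0 0 0 0 36;0 0 0 0 0 0 40;0 0 0 0 0 0 40'; python3 -c "
from h import *
headz()
o=readout.get_obs();print(o['contact_force'],o['moment'],o['tcp_pos'])
f=grab_frame('side');crop(f,285,150,70,90,8,'pics/o13.png')"
```

```text
clock: 18.98
tcp_pos: [0.4836, -0.0474, 0.1218]
orientation: [-3.054, 0.004, -0.0]
contact_force: [-0.5, 0.2, -0.4]
grip_width: 0.0403
head mm [(np.float64(-2.09), 0.12, 0.99), (np.float64(-2.2), 0.0, 0.991), (np.float64(-1.4), 0.25, 0.668)]
[-0.7793874  -0.58301507  0.48802322] [-0.09084273  0.01262758  0.01576722] [ 0.48362095 -0.04740386  0.12178436]
```

View pics/o13.png

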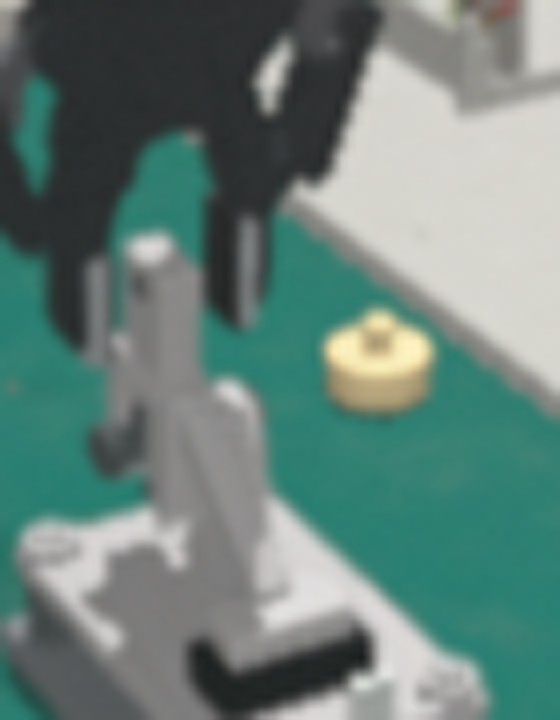

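```bash
python3 -m handwheel '0 0 -15 0 0 0 40;0 0 -35 0 0 0 40;0 0 -70 0 0 0 40;0 0 -110 0 0 0 40;0 -80 -120 0 0 0 40;0 -130 -120 0 0 0 40;0 -180 -120 0 0 0 40;0 -180 -120 0 0 0 40;0 -180 -120 0 0 0 40;0 -180 -120 0 0 0 40'; python3 -c "
from h import *
headz()
f=grab_frame('side');crop(f,285,165,70,75,8,'pics/o14.png')
cv2.imwrite('pics/fs.png',f['pixels'][:,:,::-1])
f=grab_frame('top');crop(f,260,150,180,110,4,'pics/t14.png')"
```

```text
clock: 20.32
tcp_pos: [0.4842, 0.1197, 0.2573]
orientation: [-3.055, 0.008, -0.001]
contact_force: [-0.8, -0.8, 0.4]
grip_width: 0.04
head mm [(np.float64(-2.09), 0.12, 0.99), (np.float64(-2.2), 0.0, 0.957), (np.float64(-0.7), -1.38, 0.694)]
```

View pics/o14.png

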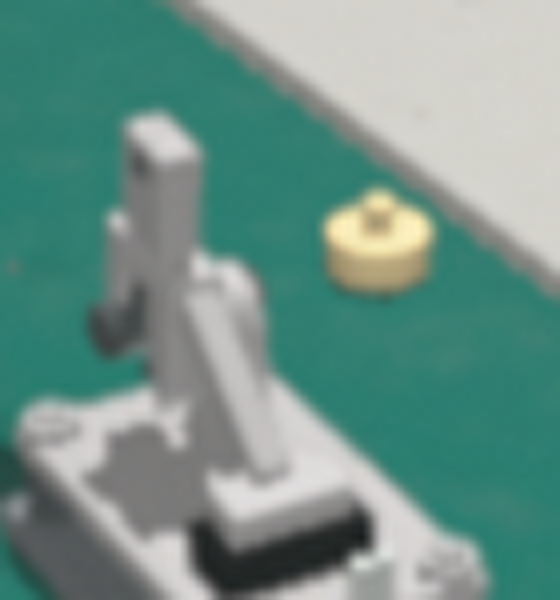

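View pics/t14.png

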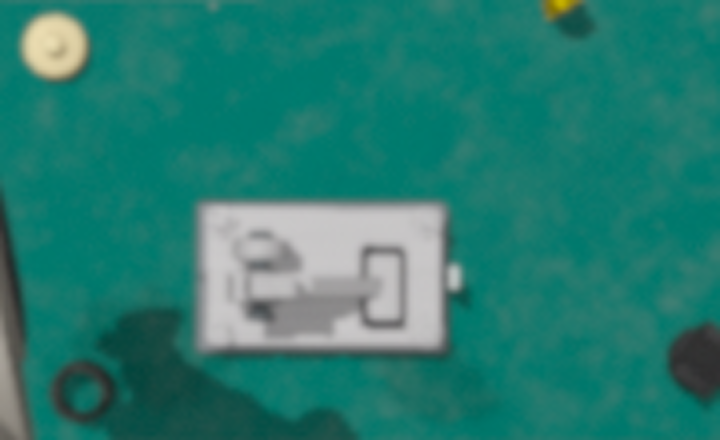

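```bash
python3 - <<'E'
from h import *
s=grab_frame("side");t=grab_frame("top")
for th in(0,3,5.6):
    a=np.radians(th)
    for zp in (.087,):
        def L(x,y,z): return [.4836+y,-.0437-(x*np.cos(a)+z*np.sin(a)),zp+z*np.cos(a)-x*np.sin(a)]
        pts=[L(.013,-.007,.0645),L(.013,.007,.0645),L(-.013,-.007,.0645),L(-.013,.007,.0645),L(.086,-.02,-.0235),L(.086,.02,-.0235)]
        print(th,"side crop",np.round((P(s,pts)-[285,165]+.5)*8).astype(int).tolist(),"top crop",np.round((P(t,pts)-[310,190]+.5)*10).astype(int).tolist())
crop(t,310,190,70,60,10,"pics/t15.png")
headz()
E
```

```text
0 side crop [[146, 150], [189, 139], [107, 117], [149, 106], [233, 535], [354, 497]] top crop [[211, 346], [210, 284], [96, 346], [96, 284], [504, 398], [503, 235]]
3 side crop [[152, 157], [194, 146], [112, 119], [154, 109], [231, 546], [352, 508]] top crop [[225, 346], [225, 284], [111, 346], [111, 284], [497, 398], [496, 235]]
5.6 side crop [[156, 163], [199, 152], [116, 122], [159, 111], [229, 555], [349, 516]] top crop [[238, 346], [238, 284], [124, 346], [124, 284], [490, 398], [489, 235]]
head mm [(np.float64(-2.09), 0.12, 0.99), (np.float64(-2.2), 0.0, 0.957), (np.float64(-0.7), -1.38, 0.693)]
```

View pics/t15.png

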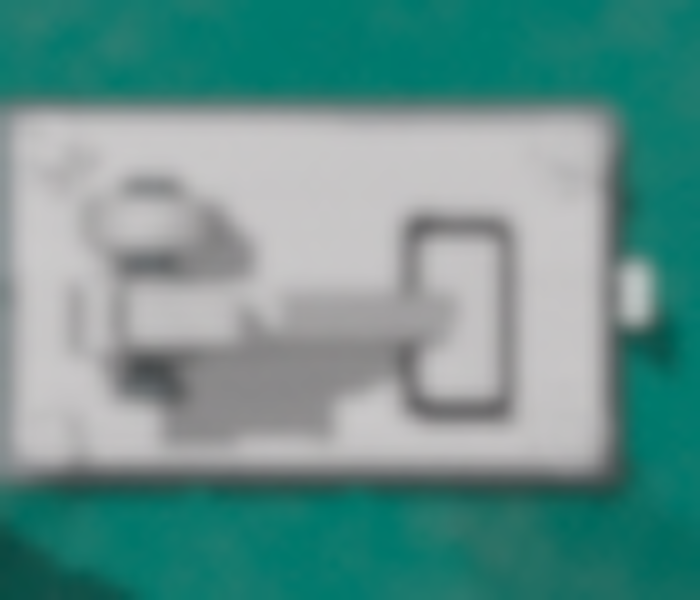

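```bash
python3 - <<'E'
from h import *
o=readout.get_obs(); print(o["clock"],np.abs(o["qvel"]).max())
a=cv2.imread("pics/side0.png").astype(int); b=cv2.imread("pics/fs.png").astype(int)
for n,X in(("weight",(333,197)),("loupe",(264,215)),("vblock",(350,299))):
    u,v=X; print(n,np.abs(a[v-10:v+10,u-10:u+10]-b[v-10:v+10,u-10:u+10]).mean())
print(workorder.hand_in())
E
```

```text
20.625 0.005508927417268878
weight 1.9183333333333332
loupe 1.5
vblock 1.0825
the job is handed in; nothing more can be done
None
```

The link is latched on the pin, proved by a pull and set back down with its tail on the rest. I handed the job in at 20.6 s.

- **Pushing on:** I held the link by its tab and pushed it onto the pin until the net force was about 15 N. The head sank about 7 mm, inside the 9 mm limit. The force readings showed no clear snap.
- **Proof pull:** when I raised the link it moved a few millimetres free. The latch then took the pin and lifted the head about 3 mm (2.8–3.8 mm in the images), with about 6.5 N of extra load.
- **Setting down:** I lowered and tilted the link back, opened the gripper and moved the arm well clear.
- **Last checks:** in the top view the tab matches a 5.6° lean and the foot sits centred on the rest. The check weight, magnifier and V-block look unmoved.
- **Disagreements:**
  - The head reads about 2.1 mm low under the link alone, though its weight should give about 1.4 mm. My image measurement is only good to a few tenths of a millimetre.
  - The third tracking patch, on the pin's upright, is partly hidden by the link, so I disregarded it.
  - In the side view the held link looked 2–3 mm higher than I had calculated.
- **Not seen directly:** I never saw the latch itself in the images. That it is shut rests on the pull having lifted the head.

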